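# Set the flap chute and send a silver can down

## Task

Silver cans are collected in the grey tub: with one finger, push the red-knobbed lever of the can chute all the way over towards the grey tub, so that the flap tips that way. Then, still with a finger, gently roll the empty silver can that lies on the chute's deck into the slot, so that it runs down into the grey tub. Lift nothing, do not dent the thin can, and leave the flattened green can on the deck and the tubs and everything else on the bench where they are.

Things in the scene. Friction and masses are not known exactly. Their poses are not given: they have to be found in the camera images.
- chute: Fixed two-way can chute of blue-painted sheet steel on one central foot, 190 mm deep (x), 330 mm wide (y). Origin under its middle, on the bench; x points away from its lever side, y to its left, z up; it may stand turned up to 0.25 rad. Front and back cheek plates at x = -74 and +74 mm (4 mm thick) stand 20 mm above the bare steel deck as guides. Below the slot in the deck a yellow flap tips to either side.
- flap (a joint): Angle of flap and lever together (rad): 0 = lever upright, flap level, near which it starts; positive = lever leans to the chute's +y side and the flap sends cans into the tub on that side; negative = the same for -y. Stops at +0.56 and -0.56. It stays where it is left; about 1 to 2 N sideways near the top of the lever moves it.
- lever_knob (a point): Centre of the red ball (28 mm in diameter) at the top end of the lever, a 10 mm steel rod on the robot's side of the chute, 20 mm in front of the front cheek; it swings sideways (chute's y-z plane). The ball's centre is 160 mm from the pivot, 305 mm over the bench when upright. The point's axes turn with the lever.
- lever_pivot (a point): Point on the lever's axis in the plane in which the lever swings: at x = -94 mm, y = 0 of the chute, 145 mm over the bench; axes as the chute's. Two 8 mm stop pins stick out 26 mm from the front cheek, 80 mm from the pivot, beside the lever's end positions.
- silver_can_centre (a point): Centre of the empty silver drinks can to be sent down, 66 mm in diameter, 115 mm long, about 18 g, smooth. It lies on the deck, its axis (its own x) along the chute's x, about 108 mm to one or the other side of the slot's middle, between two beads; centre 33 mm above the deck. Pushed towards the slot it rolls over the inner bead and falls in once its centre is past the slot's edge.
- slot (a point): Middle of the slot, level with the deck's top (228 mm over the bench); axes as the chute's. The slot is open, 94 mm wide (y from -47 to +47 mm) and as deep as the deck (144 mm, x); the deck reaches to y = -165 and +165 mm. Each half of the deck has two pressed beads 2 mm high, along x, 90 and 126 mm from the middle, between which a can rests.
- tub_grey_in (a point): Middle of the inner floor of the loose grey plastic tub for silver cans: outside 200 (x) x 250 (y) x 85 mm high, walls and floor 3 mm; it stands on the bench under the left or the right half of the chute, its middle 180 mm beside the chute's middle, its axes along the chute's.
- tub_green_in (a point): The same point of the like green tub, on the chute's other side.
- silver_can_old_centre (a point): Centre of a second silver can of the same size, already lying along the middle of the grey tub.
- green_can_centre (a point): Centre of the flattened green can, 120 x 78 x 14 mm, that lies on the half of the deck opposite to the silver can; it stays there.
- jar: Clear glass jar with steel screw lid, 80 mm in diameter, 128 mm high; origin at the centre of its underside. Bystander.
- scoop: Blue plastic scoop, about 226 mm long with its handle, 80 mm wide, 45 mm high; origin under the back wall of the bowl, the handle points along its -x. Bystander.
- padlock: Brass padlock lying flat, 82 x 50 x 20 mm; origin under the middle of its case. Bystander.
- torch: Black and yellow hand torch lying down, 146 mm long, up to 48 mm thick; origin under its middle. Bystander.
- magnet: Red pot magnet with black knob, 50 mm in diameter, 40 mm high; origin at the centre of its underside. Bystander.
Mind the look-alikes: they are no part of the job. What is shaped like the part that bears silver_can_centre but pink is not meant. What is shaped like the part that bears silver_can_old_centre but pink is not meant.

How it is judged:
By the outcome, as a careful person would: the job done as asked, in the order asked, and still so for the second after the job is handed in, with the robot touching nothing.
It also fails if it takes over 51 s, if anything falls off the work surface, if the arm or the gripper's body presses on something with over 40 N, if the wrist force passes 120 N, or if a joint passes its speed limit or range.

## Robot

A 7-joint arm with a two-finger parallel gripper is mounted at the origin on the work surface. World frame = base frame: x ahead of the robot, y to its left, z up, the work surface at z = 0. Lengths are in m, angles in degrees, forces in N, time in s.
With the tool pointing down it reaches from about 0.425 to 0.875 m from the base axis. Payload 4.7 kg.
Tool frame: the origin (TCP) lies midway between the tips of the shut fingers; the grasp point (between the pads) lies 19 mm behind it; z points along the fingers, x is the direction in which the jaws open and shut, and the axes are right-handed (so a half turn about z gives the same grasp; the last joint's range is limited). The gripper opens to 87 mm and grips with 3 to 60 N. Pads are 19 mm wide; open, the fingers measure 117 mm over their backs; the gripper's body (75 mm by 190 mm) begins 51 mm behind the grasp point.
Start: joints at [74.146, 18.392, -4.016, 83.108, 1.295, 78.541, -3.26], TCP at [0.186, -0.623, 0.223] pointing down, gripper open.
Joint ranges: [-163.93, 163.93], [-17.29, 119.83], [-79.2, 71.16], [3.27, 140.29], [-89.18, 269.18], [5.43, 117.66], [-154.24, 154.24]. Speed limits (degrees/s): [147.25, 147.25, 180, 180, 180, 180, 180].

## Interface

Orientations are given as [roll, pitch, yaw] about the fixed x, y, z axes, in that order (R = Rz(yaw) Ry(pitch) Rx(roll)).
In Python, from cell import telemetry, optics, env gives the robot as it stands.
- The arm moves only by the tool arm_command, never from a script. Its arguments are lists of equal length, an entry for each row: "translation": the shift along the tool's x, y, z in cm, a list of three; "twist": the turn about the tool's z in degrees. In form: {"translation": [[x, y, z], ...], "twist": [twist, ...]}. A call has 1 to 10 rows; each row shifts and turns the pose as measured when the row begins, along the tool's axes as they then stand; what a row does not reach is not made up. A row lasts 1/8 s, in which the tool goes at most 62.5 mm and 10.7 degrees, less where a joint would pass 70% of its speed; a pose out of reach is approached as far as the arm can. A call is refused whole if a number of a shift passes 6.25 or a number of a turn 10.7, either way. A call with a gripper value outside its range is refused whole. "grip" is the opening in per cent of the stroke, from 0 (shut) to 100 (fully open), set as the call begins (left out, the last holds). The fingers move at their own pace and stop on an object; "force" is the grip in N (left out, the last holds). Time passes only in rows, so rows that do not move let the fingers close. It gives the time, the measured TCP pose, the force and the opening at its end, in the units of the state.
- telemetry.get_obs(): the state, without advancing time (a new reading comes with each control period).
- optics.read_camera(name): name is "scene" or "top"; returns a dict with "img" (420x560x3 uint8, blue, green, red), "fx", "fy", "cx", "cy" (pixels), "extrinsics" (4x4, takes a point from camera to world coordinates). Camera axes: x right, y up, looking along -z (the intrinsics and any distortion apply to the point x, -y, -z); pixel columns grow to the right and rows downward; lengths in m; the calibration is good to about 2 mm. A picture is of the moment at which its call begins. There is no depth.
- env.sign_off(): hands the job in, once; it reports no verdict.
The state is a dict: "time_s": time; "qpos": joint angles; "joint_velocities": joint speeds; "effort": joint torques, N m; "tool_pos": TCP position; "tool_rot": TCP orientation; "force": force on the tool from outside, world axes, zero at the start; "wrist_torque": the same for the moment, N m; "grip_width": finger opening in m.
Only numpy, scipy, OpenCV 4.12 (cv2) and the standard library are available. Lean on these libraries where they do the work, as an engineer would, in place of code of your own. Each camera call takes 0.05 s, during which the arm holds its last target. There are 200 camera calls.

## Working session

There is one attempt and no reset: what is moved stays moved. The work goes in short steps, Python scripts to look and compute and a tool call to move; the robot and the scene stay as the last step left them, time stands still between calls to the robot, and variables do not carry over. Pictures are saved under pics/ and viewed, about 8 in all and at most 12, crops included, and the job is handed in when it is done.

Besides the shell and the picture viewer there is one more tool, called after "Call:" as name([rows], argument=value, ...), one row to a line, values as JSON. arm_command: Moves the arm, as the interface text tells. Its arguments: {"type":"object","properties":{"translation":{"type":"array","items":{"type":"array","items":{"type":"number"}}},"twist":{"type":"array","items":{"type":"number"}},"grip":{"type":"number"},"force":{"type":"number"}},"required":["translation","twist"]}

```bash
ls; mkdir -p pics; python3 - <<'E'
from cell import telemetry, optics
import cv2,numpy as np
for n in("scene","top"):
    c=optics.read_camera(n);cv2.imwrite(f"pics/{n}0.png",c["img"])
    print(n,c["fx"],c["fy"],c["cx"],c["cy"],[k for k in c]);print(np.round(c["extrinsics"],4))
print(telemetry.get_obs())
E
```

```text
pics
scene 394.12650836548033 394.12650836548033 280.7436825268172 208.12388110960936 ['img', 'fx', 'fy', 'cx', 'cy', 'extrinsics']
[[ 0.2    -0.8132  0.5465  1.1975]
 [ 0.9797  0.1719 -0.1028 -0.0856]
 [-0.0103  0.556   0.8311  1.2689]
 [ 0.      0.      0.      1.    ]]
top 470.67632442841807 470.67632442841807 275.01392549028907 213.8172998868426 ['img', 'fx', 'fy', 'cx', 'cy', 'extrinsics']
[[ 0.018   0.9968 -0.0779  0.3742]
 [-0.9996  0.0161 -0.0243  0.0239]
 [-0.0229  0.0783  0.9967  1.6472]
 [ 0.      0.      0.      1.    ]]
{'time_s': 0.1, 'qpos': array([74.14772466, 18.43641178, -4.01433082, 83.16760853,  1.29357555,
       78.53956437, -3.26156637]), 'joint_velocities': array([ 0.05562283, -0.00615963,  0.01790199, -0.09858163, -0.00126192,
       -0.03356359, -0.2166269 ]), 'effort': array([-2.26955274e-05, -4.92574310e+01, -4.05653547e-01, -3.13401568e+01,
       -6.41860301e-02,  3.95057048e-02,  6.55096619e-05]), 'tool_pos': array([ 0.18616109, -0.62226436,  0.22155523]), 'tool_rot': array([ 1.79995661e+02,  9.84397527e-02, -7.33411304e+01]), 'force': array([0.58458773, 0.5169068 , 0.36070498]), 'wrist_torque': array([ 0.01443855, -0.00949854,  0.02010802]), 'grip_width': 0.08699878385721348}
```

View pics/scene0.png

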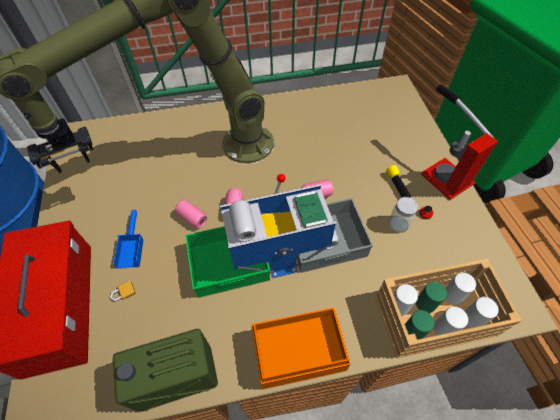

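View pics/top0.png

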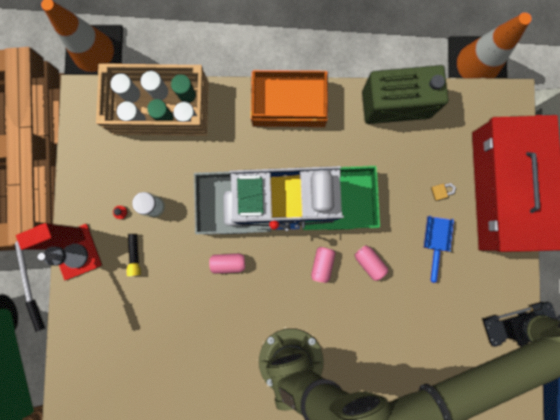

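Scene shows the silver can on the deck at about (240,220), with the grey tub to its right. In the top view the silver can is at (321,191), knob (274,225), green flat can (250,196) and grey tub on the left (+y). 

Look-alikes: pink cans at top (227,263), (323,264) and (372,263), the old silver can in the grey tub at (232,208), white/silver cans in the crate at (120–183,80–112), and a red magnet at (120,212) versus the knob at (274,225). By the description I choose the silver can on the deck at (321,191) and the knob at (274,225). I'll check both in a close crop.

```bash
cat > h.py <<'E'
import cv2,numpy as np
from cell import telemetry, optics
def ray(c,u,v):
    d=np.array([(u-c["cx"])/c["fx"],-(v-c["cy"])/c["fy"],-1.0]);E=c["extrinsics"]
    return E[:3,3],E[:3,:3]@d
def onz(c,u,v,z):
    o,d=ray(c,u,v);return o+d*(z-o[2])/d[2]
def proj(c,p):
    E=c["extrinsics"];q=E[:3,:3].T@(np.array(p)-E[:3,3]);return c["cx"]+c["fx"]*q[0]/-q[2],c["cy"]+c["fy"]*q[1]/q[2]
def tri(c1,p1,c2,p2):
    (a,d),(b,e)=ray(c1,*p1),ray(c2,*p2)
    s=np.linalg.lstsq(np.c_[d,-e],b-a,rcond=None)[0]
    P,Q=a+s[0]*d,b+s[1]*e;return (P+Q)/2,np.linalg.norm(P-Q)
def blobs(img,lo,hi,roi):
    x0,y0,x1,y1=roi
    m=cv2.inRange(cv2.cvtColor(img[y0:y1,x0:x1],cv2.COLOR_BGR2HSV),lo,hi)
    n,l,s,ce=cv2.connectedComponentsWithStats(m)
    return [(int(s[i,4]),np.round(ce[i]+[x0,y0],1)) for i in range(1,n) if s[i,4]>8]
E
python3 - <<'E'
from h import *
t=optics.read_camera("top");s=optics.read_camera("scene")
a=cv2.resize(t["img"][155:245,185:390],None,fx=3.9,fy=3.9,interpolation=cv2.INTER_CUBIC)
b=cv2.resize(s["img"][165:285,180:380],None,fx=4,fy=4,interpolation=cv2.INTER_CUBIC)[:245*1,:]
b=cv2.resize(s["img"][165:285,220:345],None,fx=2,fy=2,interpolation=cv2.INTER_CUBIC)
a=np.vstack([a,np.zeros((240,a.shape[1],3),np.uint8)]);a[351:591,:250]=b
a=a[:600]
cv2.imwrite("pics/crop1.png",a)
for n,c,r in(("top",t,(255,150,345,240)),("scene",s,(215,165,345,240))):
    print(n,"red",blobs(c["img"],(0,180,90),(6,255,255),r),"yel",blobs(c["img"],(20,150,100),(32,255,255),r),"grn",blobs(c["img"],(60,80,30),(90,255,255),(r[0]-30,r[1],r[2],r[3])))
E
```

```text
top red [(44, array([273.5, 224.5]))] yel [(1120, array([285.9, 196.3]))] grn [(514, array([331.8, 211.8])), (771, array([250. , 195.4]))]
scene red [(51, array([281. , 177.5]))] yel [(619, array([277.8, 222.9]))] grn [(654, array([309.9, 208.4])), (368, array([208.7, 234.7]))]
```

View pics/crop1.png

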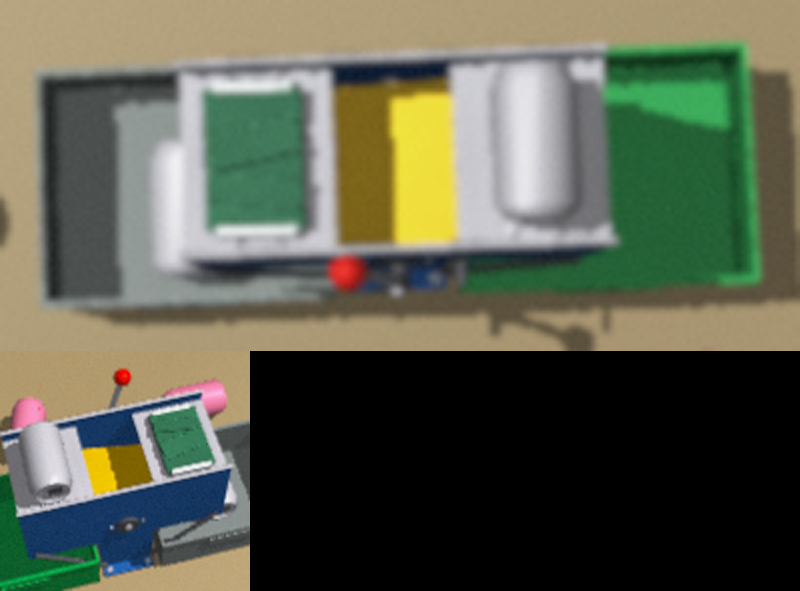

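```bash
python3 - <<'E'
from h import *
t=optics.read_camera("top");s=optics.read_camera("scene")
K,g=tri(t,(273.5,224.5),s,(281,177.5));print("knob",K.round(4),g)
f=lambda x,y:(185+x/3.9,155+y/3.9)
C=[onz(t,*f(*p),.248)[:2] for p in((182,62),(606,46),(616,243),(187,258))]
print(np.round(C,4), "mid",np.mean(C,0).round(4))
for a,b in((0,1),(3,2)):
    d=C[a]-C[b];print("width",np.linalg.norm(d).round(3),"yaw",np.degrees(np.arctan2(-d[0],d[1])).round(2))
print("can top-line", onz(t,*f(537,140),.228+.066).round(4),"sides z261",onz(t,*f(495,140),.261).round(4),onz(t,*f(578,140),.261).round(4))
print("flat can",onz(t,250,195.4,.242).round(4))
print("deck mid from yellow", onz(t,*f(395,165),.19).round(4), "slot edges", onz(t,*f(334,150),.228).round(4),onz(t,*f(452,150),.228).round(4))
E
```

```text
knob [0.4485 0.0592 0.3006] 0.0026051839553049546
[[ 0.6111  0.1909]
 [ 0.6281 -0.1354]
 [ 0.4765 -0.144 ]
 [ 0.4596  0.1832]] mid [0.5438 0.0237]
width 0.327 yaw 2.98
width 0.328 yaw 2.95
can top-line [ 0.5486 -0.0797  0.294 ] sides z261 [ 0.5524 -0.0504  0.261 ] [ 0.5534 -0.1132  0.261 ]
flat can [0.5384 0.1344 0.242 ]
deck mid from yellow [0.5402 0.0253 0.19  ] slot edges [0.5469 0.0729 0.228 ] [ 0.5483 -0.0189  0.228 ]
```

Crop confirms: silver can on the −y half of the deck, lever knob leaning slightly to +y (0.24 rad), grey tub on the +y side. Chute centre is ≈(0.543, 0.0255), yaw ≈2.97°. So I push the lever to +y, then roll the can to +y.

First I shut the fingers, lift and turn so tool x = chute −y.

Call:
arm_command([
  [0, 0, -4],
  [0, 0, -4],
  [0, 0, -2],
  [0, 0, 0],
], twist=[6.8, 6.9, 0, 0], grip=0, force=10)

```text
time_s: 0.8
tool_pos: [0.186, -0.6221, 0.3235]
tool_rot: [179.9, 0.2, -87.5]
force: [0.0, 0.6, -0.6]
grip_width: 0.055
```

```bash
cat >> h.py <<'E'
from scipy.spatial.transform import Rotation
O=np.array([.543,.0255,0]);RC=Rotation.from_euler('z',2.97,degrees=True).as_matrix()
def goto(*p):
    o=telemetry.get_obs();R=Rotation.from_euler('xyz',o["tool_rot"],degrees=True).as_matrix()
    print("t",round(o["time_s"],2),"chute",(RC.T@(o["tool_pos"]-O)).round(4),"rot",o["tool_rot"].round(2),"F",o["force"].round(2),"w",round(o["grip_width"],4),"shift cm",(100*R.T@(O+RC@np.array(p)-o["tool_pos"])).round(2))
E
python3 -c "
from h import *
goto(-.17,-.35,.32);goto(-.096,-.03,.30)"
```

```text
t 0.8 chute [-0.39   -0.6282  0.3235] rot [179.95   0.18 -87.5 ] F [ 0.04  0.63 -0.59] w 0.055 shift cm [-28.   -21.78   0.42]
t 0.8 chute [-0.39   -0.6282  0.3235] rot [179.95   0.18 -87.5 ] F [ 0.04  0.63 -0.59] w 0.055 shift cm [-60.05 -28.91   2.51]
```

Call:
arm_command([
  [-5, -4, 0],
  [-5, -4, 0],
  [-5, -4, 0],
  [-5, -4, 0],
  [-5, -4, 0],
  [-5, -2, 0],
  [-5, -2, 0],
  [-5, -1, 0],
  [-5, -1, 0],
  [0, 0, 0],
], twist=[0, 0, 0, 0, 0, 0, 0, 0, 0, 0])

```text
time_s: 2.05
tool_pos: [0.4228, -0.1527, 0.3102]
tool_rot: [179.2, 0.9, -87.4]
force: [-0.2, -0.8, -0.3]
grip_width: 0.0009
```

```bash
python3 -c "
from h import *
goto(-.096,-.03,.265)"
```

```text
t 2.05 chute [-0.1293 -0.1717  0.3102] rot [179.21   0.86 -87.41] F [-0.17 -0.83 -0.33] w 0.0009 shift cm [-14.13  -3.3    4.69]
```

Call:
arm_command([
  [-4, -1.2, 1],
  [-4, -1.2, 1],
  [-3.5, -0.8, 1.5],
  [-2, 0, 1],
  [0, 0, 0],
], twist=[0, 0, 0, 0, 0])

```text
time_s: 2.68
tool_pos: [0.4463, -0.0173, 0.2602]
tool_rot: [178.9, 0.8, -87.8]
force: [-0.6, -0.4, -0.2]
grip_width: 0.0005
```

```bash
python3 -c "
from h import *
goto(-.096,.058,.265)"
```

```text
t 2.67 chute [-0.0988 -0.0378  0.2602] rot [178.86   0.84 -87.79] F [-0.62 -0.42 -0.25] w 0.0005 shift cm [-9.59 -0.14 -0.34]
```

Call:
arm_command([
  [-1.2, 0, -0.1],
  [-1.2, 0, -0.1],
  [-1.2, 0, -0.1],
  [-1.2, 0, 0],
  [-1.0, 0, 0],
  [-1.0, 0, 0],
  [-0.8, 0, 0],
  [-0.6, 0, 0],
], twist=[0, 0, 0, 0, 0, 0, 0, 0])

```text
time_s: 3.68
tool_pos: [0.4439, 0.0651, 0.265]
tool_rot: [178.9, 0.7, -88.2]
force: [-0.6, -1.1, -0.0]
grip_width: 0.0005
```

```bash
python3 -c "
from h import *
goto(-.096,.058,.265)"
```

```text
t 3.67 chute [-0.097   0.0447  0.265 ] rot [178.9    0.72 -88.17] F [-0.58 -1.08 -0.03] w 0.0005 shift cm [-1.33 -0.07  0.02]
```

Call:
arm_command([
  [-0.5, 0, 0],
  [-0.5, 0, 0],
  [-0.4, 0, 0],
  [-0.3, 0, 0],
], twist=[0, 0, 0, 0])

```text
time_s: 4.18
tool_pos: [0.4434, 0.0825, 0.2652]
tool_rot: [178.9, 0.7, -88.2]
force: [-0.1, -4.5, -0.8]
grip_width: 0.0002
```

```bash
python3 -c "
from h import *
goto(-.096,.058,.265)
t=optics.read_camera('top');s=optics.read_camera('scene')
a=blobs(t['img'],(0,180,90),(6,255,255),(225,205,345,240));b=blobs(s['img'],(0,180,90),(6,255,255),(215,165,345,205));print(a,b)
if a and b:
    K,g=tri(t,a[0][1],s,b[0][1]);k=RC.T@(K-O);print(k,g,np.arctan2(k[1],k[2]-.145))
"
```

```text
t 4.17 chute [-0.0965  0.0621  0.2652] rot [178.9    0.66 -88.21] F [-0.06 -4.48 -0.77] w 0.0002 shift cm [ 0.41 -0.06  0.02]
[] [(39, array([295.7, 179. ]))]
```

Call:
arm_command([
  [-0.3, 0, 0],
  [-0.3, 0, 0],
  [-0.2, 0, 0],
], twist=[0, 0, 0])

```text
time_s: 4.65
tool_pos: [0.4433, 0.0826, 0.2652]
tool_rot: [178.8, 0.0, -88.6]
force: [-0.2, -5.2, 1.1]
grip_width: 0.0003
```

```bash
python3 -c "
from h import *
goto(-.096,0,.265)"
```

```text
t 4.65 chute [-0.0966  0.0622  0.2652] rot [ 1.7883e+02  4.0000e-02 -8.8630e+01] F [-0.23 -5.17  1.14] w 0.0003 shift cm [ 6.21 -0.23  0.01]
```

At the stop (force rises, no more motion). I'll retract, rise, and go behind the can.

Call:
arm_command([
  [2, 0, 0],
  [3, 0, -2],
  [2, 0, -4],
  [2, 0, -3],
  [4, 0, 0],
  [5, 0, 0],
  [4, -3, 0],
  [3, -4, 0],
  [0, 0, 0],
], twist=[0, 0, 0, 0, 0, 0, 0, 0, 0])

```text
time_s: 5.78
tool_pos: [0.526, -0.1658, 0.3557]
tool_rot: [179.1, 0.7, -88.3]
force: [-0.2, 0.4, -0.3]
grip_width: 0.0003
```

```bash
python3 -c "
from h import *
goto(.002,-.185,.34)
t=optics.read_camera('top');s=optics.read_camera('scene')
a=blobs(t['img'],(0,180,90),(6,255,255),(225,205,345,240));b=blobs(s['img'],(0,180,90),(6,255,255),(215,165,345,205));print(a,b)
if a and b:
    K,g=tri(t,a[0][1],s,b[0][1]);k=RC.T@(K-O);print(k,g,np.arctan2(k[1],k[2]-.145))
"
```

```text
t 5.78 chute [-0.0268 -0.1901  0.3557] rot [179.14   0.69 -88.33] F [-0.24  0.42 -0.31] w 0.0003 shift cm [-0.56 -2.9   1.53]
[(44, array([257.3, 225. ]))] [(52, array([295.5, 178.5]))]
[-0.09140525  0.08590317  0.28144512] 0.0031989233049380967 0.561886287886761
```

Lever measured at 0.562 rad, fully over. Now descend behind the can.

Call:
arm_command([
  [0.2, -2, 2],
  [0.2, -1, 3],
  [0, 0, 3],
  [0, 0, 2],
  [0, 0, 0],
], twist=[0, 0, 0, 0, 0])

```text
time_s: 6.5
tool_pos: [0.5532, -0.1564, 0.2605]
tool_rot: [179.7, 0.5, -87.6]
force: [-0.9, 0.4, -0.1]
grip_width: 0.0006
```

```bash
python3 -c "
from h import *
goto(.002,-.16,.255)"
```

```text
t 6.5 chute [ 0.0008 -0.1822  0.2605] rot [179.65   0.49 -87.64] F [-0.89  0.38 -0.09] w 0.0006 shift cm [-2.22 -0.1   0.57]
```

Call:
arm_command([
  [-0.8, 0, 0.3],
  [-0.8, 0, 0.3],
  [-0.5, 0, 0],
  [-0.4, 0, 0],
  [-0.4, 0, 0],
  [-0.4, 0, 0],
], twist=[0, 0, 0, 0, 0, 0])

```text
time_s: 7.25
tool_pos: [0.553, -0.1196, 0.2593]
tool_rot: [-180.0, 0.3, -87.5]
force: [0.2, -0.3, 0.5]
grip_width: 0.0004
```

```bash
python3 -c "
from h import *
goto(.002,-.12,.255)
s=optics.read_camera('scene')
cv2.imwrite('pics/push1.png',cv2.resize(s['img'][165:285,180:360],None,fx=4,fy=4,interpolation=cv2.INTER_CUBIC))"
```

```text
t 7.25 chute [ 0.0025 -0.1454  0.2593] rot [-179.97    0.35  -87.54] F [ 0.17 -0.31  0.53] w 0.0004 shift cm [-2.54  0.07  0.44]
```

View pics/push1.png

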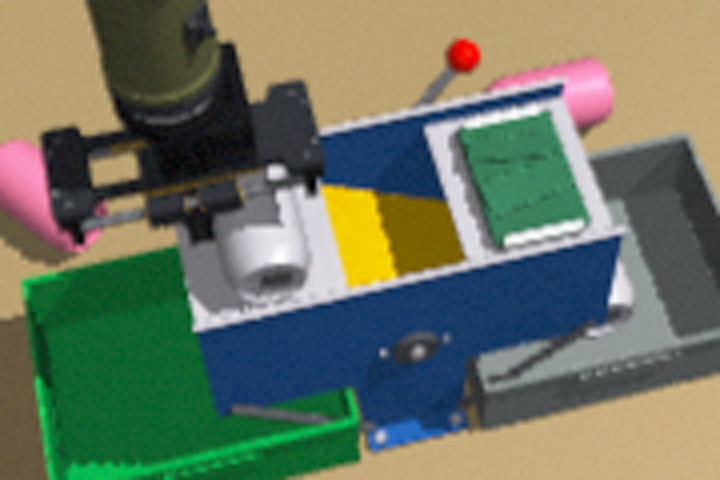

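The can at crop (265,240) is in contact with the finger at (205,225) and still straight. I'll keep rolling slowly.

Call:
arm_command([
  [-0.4, 0, 0.2],
  [-0.4, 0, 0.2],
  [-0.4, 0, 0],
  [-0.4, 0, 0],
  [-0.4, 0, 0],
  [-0.4, 0, 0],
], twist=[0, 0, 0, 0, 0, 0])

```text
time_s: 8.05
tool_pos: [0.5518, -0.0937, 0.2549]
tool_rot: [-180.0, 0.4, -87.5]
force: [0.6, 0.2, -0.5]
grip_width: 0.0006
```

```bash
python3 -c "
from h import *
goto(.002,-.08,.255)
s=optics.read_camera('scene')
cv2.imwrite('pics/push2.png',cv2.resize(s['img'][165:285,180:360],None,fx=4,fy=4,interpolation=cv2.INTER_CUBIC))"
```

```text
t 8.05 chute [ 0.0026 -0.1195  0.2549] rot [-180.      0.38  -87.54] F [ 0.56  0.19 -0.52] w 0.0006 shift cm [-3.95  0.1   0.01]
```

View pics/push2.png

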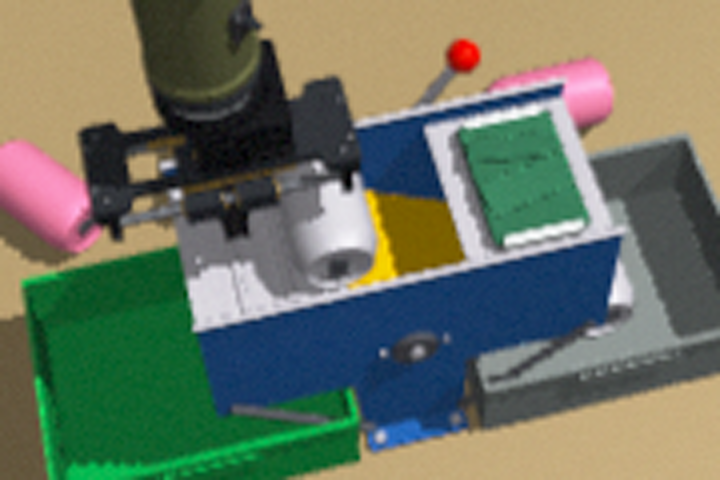

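The can at (330,235) has rolled free of the finger (235,220) to the slot edge. I'll let time pass and look.

Call:
arm_command([
  [0, 0, 0],
  [0, 0, 0],
  [0, 0, 0],
  [0, 0, 0],
  [0, 0, 0],
  [0, 0, 0],
  [0, 0, 0],
  [0, 0, 0],
], twist=[0, 0, 0, 0, 0, 0, 0, 0])

```text
time_s: 9.1
tool_pos: [0.5519, -0.0934, 0.2549]
tool_rot: [-180.0, 0.4, -87.5]
force: [-0.1, -0.4, -0.1]
grip_width: 0.0009
```

```bash
python3 -c "
from h import *
goto(.002,-.08,.255)
s=optics.read_camera('scene')
cv2.imwrite('pics/push3.png',cv2.resize(s['img'][165:285,180:380],None,fx=4,fy=4,interpolation=cv2.INTER_CUBIC))"
```

```text
t 9.1 chute [ 0.0027 -0.1192  0.2549] rot [-179.99    0.39  -87.53] F [-0.06 -0.37 -0.09] w 0.0009 shift cm [-3.92  0.11  0.02]
```

View pics/push3.png

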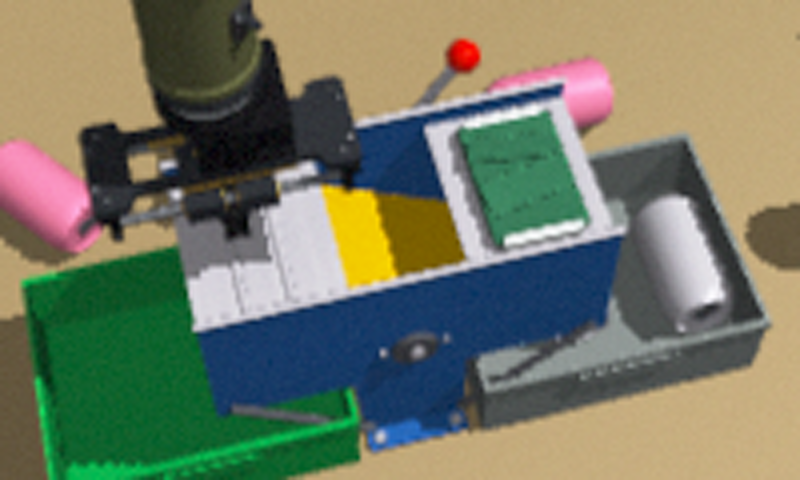

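The slot is empty and one silver can is visible in the grey tub at (685,265). The other is probably hidden under the deck. I'll withdraw and check both views.

Call:
arm_command([
  [2, 0, 0],
  [1, 0, -4],
  [0, 0, -5],
  [0, 0, -3],
  [5, 2, 0],
  [5, 3, 0],
  [5, 3, 0],
  [5, 3, 0],
  [5, 3, 0],
  [0, 0, 0],
], twist=[0, 0, 0, 0, 0, 0, 0, 0, 0, 0])

```text
time_s: 10.4
tool_pos: [0.4137, -0.4045, 0.3762]
tool_rot: [179.9, 0.0, -88.2]
force: [0.5, 0.5, -1.2]
grip_width: 0.0003
```

```bash
python3 -c "
from h import *
goto(.002,-.08,.255)
t=optics.read_camera('top');s=optics.read_camera('scene')
a=blobs(t['img'],(0,180,90),(6,255,255),(225,205,345,240));b=blobs(s['img'],(0,180,90),(6,255,255),(215,165,345,205));K,g=tri(t,a[0][1],s,b[0][1]);k=RC.T@(K-O);print('angle',np.arctan2(k[1],k[2]-.145))
f=blobs(t['img'],(60,80,30),(90,255,255),(225,150,300,240));print('flat can px',f)
o=cv2.imread('pics/top0.png')
A=cv2.resize(t['img'][130:300],(800,243));B=cv2.resize(s['img'][165:300,160:400],(620,349))
I=np.zeros((592,800,3),np.uint8);I[:243]=A;I[243:,:620]=B;cv2.imwrite('pics/end.png',I)"
```

```text
t 10.4 chute [-0.1514 -0.4227  0.3762] rot [ 1.7986e+02  3.0000e-02 -8.8250e+01] F [ 0.46  0.49 -1.19] w 0.0003 shift cm [-34.58 -14.64  12.1 ]
angle 0.561886287886761
flat can px [(771, array([250. , 195.4]))]
```

View pics/end.png

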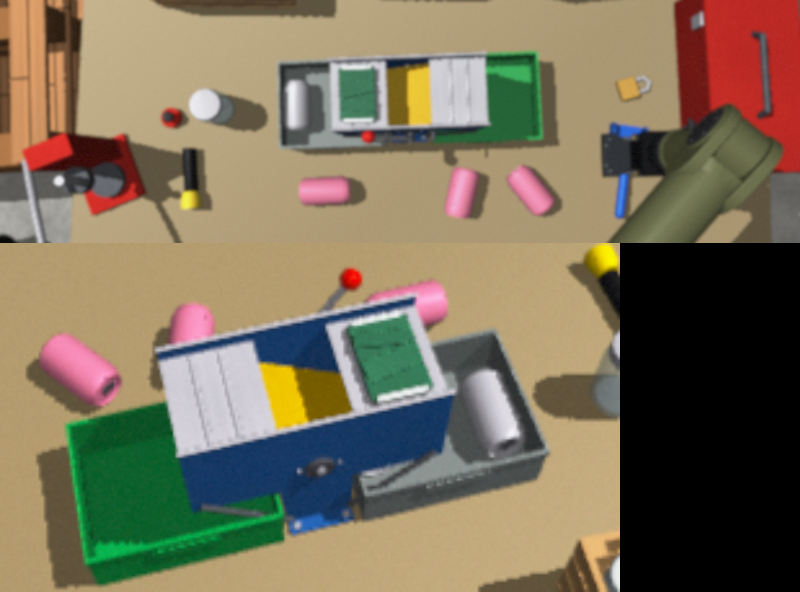

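Top view: slot and deck half are empty, the green can is still at px (250,195.4), and a silver can is in the grey tub. Tubs and bystanders look unmoved. Handing in.

```bash
python3 -c "
from cell import env
print(env.sign_off())"
```

```text
the job is handed in; nothing more can be done
None
```

I pushed the lever fully over to the grey-tub side (+y). Then I rolled the silver can off its beads with the shut fingertips; it ran into the slot and dropped. I withdrew the arm and handed the job in at about 10.5 s on the robot's clock.

**What the last checks showed**
- **Lever:** it measured 0.562 rad after the push and the same again at the end; the stop is at 0.56.
- **Deck and slot:** the silver can's half of the deck and the slot are empty. The flattened green can is at the same pixel as before.
- **Forces:** the highest reading was about 5 N, against the lever stop. While I pushed the can it stayed near sensor noise.
- **Other things:** the tubs and the bystanders look unmoved; the arm hides most of the scoop in the last view.

**Not confirmed:** only one of the two silver cans in the grey tub can be seen. It lies further out than the old can did, and the other must be hidden under the deck. I take it that the new can nudged the old one aside. I saw no dent while pushing, but I could not check the can closely after it dropped.

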